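Fit the trolley brake lever and clip it

TASK

Fit the loose brake lever onto the splined shaft standing up out of the brake unit in the vise: turn it so its bore matches the splines, red mark beside red mark, and lower it fully home on the shoulder. Then slide the open brass retaining clip sideways into the groove round the shaft just above the lever until it is fully seated, ears up, and let go. Leave the other things on the counter where they are.

Things in the scene. Friction and masses are not known exactly. Their poses are not given: they have to be found in the camera images.
- vise: Small blue cast-iron vise bolted to the counter (cannot move), base 135 x 96 mm, jaws' top at 100 mm, screw and tommy bar along its +x. Origin: centre of its footing. It clamps a grey brake unit, 64 x 68 mm, top at 124 mm, with a round aluminium shoulder on it, 34 mm across, top at 135 mm. Only shoulder and shaft stand above 130 mm.
- shaft: Steel splined shaft, upright, fixed, cannot turn. Origin: on its axis at the shoulder's top face, 135 mm above the counter, z up. Ends 44 mm above that. Three splines 6 mm wide, reaching 12 mm from the axis, point to its +x, +y and -y, none to -x (a T from above); top 3 mm narrower as lead-in. Red mark on the end of the +x spline.
- shaft_groove (a point): On the shaft's axis, in the middle of its groove, 30.5 mm above the shaft's origin. The groove interrupts the splines from 25 to 36 mm above the shaft's origin; only a round neck of 8 mm diameter is left there. With the lever home the hub's top is at 26 mm, so 10 mm stay open for the clip between hub and splines.
- lever: Brake lever lying flat, about 250 g. Dark square steel hub 38 x 38 mm, 26 mm high, upright through bore: a T with 8.5 mm wide slots to its +x, +y, -y reaching 13.25 mm (1.25 mm play all round on the shaft). Origin: bore axis at the hub's underside, z up. Red mark on the hub's top at +x. Home, its frame coincides with the shaft's. Grip the flat bare hub faces at +y and -y.
- lever_tip (a point): Point in the black pad at the end of the lever's arm, 100 mm along +x from the lever's origin, 6 mm above its underside. The aluminium arm, 16 mm wide and 9 mm thick, bottom level with the hub's, runs along +x; the pad, 28 mm wide and 12 mm thick, ends at 112 mm.
- clip: Open brass retaining clip lying flat, about 50 g: U-shaped plate 32 (x) by 42 mm (y), 4.5 mm thick, closed back at x = -18, open mouth at x = 14 mm, facing +x. Slot 11 mm wide (15 at the mouth), closed end at x = -4 mm. Origin: underside, z up; fully seated it is on the shaft's axis, 26 mm above the shaft's origin, plate on the hub's top. It may enter from any side.
- clip_ears (a point): Point midway between the clip's two upright ears, 17 mm straight above the clip's origin. The ears run along the plate's sides, outer faces 42 mm apart (y = -21 and 21 mm), each 4 mm thick, x from -11 to 11 mm, up to 28 mm above the underside. Grip across both outer faces; the shaft's end passes between the ears.
- mug: Squat blue ceramic mug, 86 mm across, 75 mm high, handle at its +y; origin under its centre. Bystander.
- scanner: Grey barcode scanner lying down, about 175 x 66 x 38 mm; head round the origin, handle to -x ending 130 mm from it. Bystander.
- doorstop: Yellow door stop wedge, 120 x 40 x 40 mm; origin under its centre, thick end at +x. Bystander.
- pull: Chrome cabinet pull lying flat, 140 x 31 x 12 mm; bar along x through the origin, legs to +y. Bystander.
- collar: Steel collar lying flat, 38 mm across, 18 mm round hole, 12 mm high; origin under its centre. Bystander, not part of the job.
Not all that is in view belongs to the job. What is shaped like the lever but blue or orange is not meant.

How it is judged:
By the outcome, as a careful person would: the job done as asked, in the order asked, and still so for the second after the job is handed in, with the robot touching nothing.
It also fails if it takes over 69 s, if anything falls off the work surface, if the arm or the gripper's body presses on something with over 40 N, if the wrist force passes 120 N, or if a joint passes its speed limit or range.

ROBOT

A 6-joint arm with a two-finger parallel gripper is mounted at the origin on the work surface. World frame = base frame: x ahead of the robot, y to its left, z up, the work surface at z = 0. Lengths are in m, angles in rad, forces in N, time in s.
With the tool pointing down it reaches from about 0.375 to 0.925 m from the base axis. Payload 5.7 kg.
Tool frame: the origin (TCP) lies on the mounting face of the last link; the fingertips stand 182 mm ahead of it and the grasp point (between the pads) lies 163 mm ahead of it; z points along the fingers, y is the line along which they close (so a half turn about z gives the same grasp; the last joint's range is limited). The gripper opens to 88 mm and grips with 3 to 60 N. Pads are 20 mm wide; open, the fingers measure 115 mm over their backs; the gripper's body (75 mm by 178 mm) begins 61 mm behind the grasp point.
Start: joints at [-1.325, 0.359, 1.51, -0, 1.272, -0.115], TCP at [0.212, -0.561, 0.405] pointing down, gripper open.
Joint ranges: [-2.97, 2.97], [-1.01, 2.36], [0.21, 2.38], [-0.96, 4.11], [0.2, 2.71], [-2.98, 2.98]. Speed limits (rad/s): [2.39, 2.39, 3.14, 3.14, 3.14, 3.14].

INTERFACE

Orientations are given as a rotation vector (axis times angle).
In Python, from station import arm, vision, job gives the robot as it stands.
- The arm moves only by the shell command python3 -m jog 'ROWS' [FORCE]. ROWS is text: rows parted by semicolons, each of 7 numbers parted by spaces: the opening, from 0 (shut) to 1 (fully open), then the shift along the tool's x, y, z in m, then the turn, a rotation vector about the tool's x, y, z in degrees. A call has 1 to 10 rows; each row is the pose to reach, as a shift and turn from the pose commanded when the call began, along the tool's axes at that moment; what a row does not reach only later rows make up. A row lasts 1/10 s, in which the tool goes at most 50 mm and 8.59 degrees, less where a joint would pass 70% of its speed; a pose out of reach is approached as far as the arm can. A call with a gripper value outside its range is refused whole. The fingers move at their own pace and stop on an object; FORCE is the grip in N (left out, the last holds). Time passes only in rows, so rows that repeat a pose let the fingers close. It gives the time, the measured TCP pose, the force, the opening and the grip force at its end, in the units of the state.
- arm.sense(): the state, without advancing time (a new reading comes with each control period).
- vision.read_camera(name): name is "scene" or "top" or "wrist"; returns a dict with "pixels" (480x640x3 uint8, red, green, blue), "depth" (480x640 float32, m along the optical axis (not along the pixel's ray), 0 where there is no reading), "fx", "fy", "cx", "cy" (pixels), "position" and "attitude" of the camera in the world. Camera axes: x right, y down, z forward; pixel columns grow to the right and rows downward; lengths in m; the calibration is good to about 2 mm. A picture is of the moment at which its call begins.
- job.finish_job(): hands the job in; it is judged then, once.
The state is a dict: "time_s": time; "joint_pos": joint angles; "dq": joint speeds; "tau": joint torques, N m; "eef_pos": TCP position; "orientation": TCP orientation; "contact_force": force on the tool from outside, world axes, zero at the start; "wrist_torque": the same for the moment, N m; "opening": opening from 0.0 (shut) to 1.0 (fully open); "grasp_force": force on a finger pad.
Only numpy, scipy, OpenCV 4.12 (cv2) and the standard library are available. Lean on these libraries where they do the work, as an engineer would, in place of code of your own. Each camera call takes 0.05 s, during which the arm holds its last target. There are 200 camera calls.

## Working session

There is one attempt and no reset: what is moved stays moved. The work goes in short steps, Python scripts to look and compute and a shell command to move; the robot and the scene stay as the last step left them, time stands still between calls to the robot, and variables do not carry over. Pictures are saved under pics/ and viewed, at most 10 in all, crops included, and the job is handed in when it is done.

```bash
mkdir -p pics; cat > h.py <<'E'
import numpy as np,cv2
from scipy.spatial.transform import Rotation as R
from station import arm,vision,job
def rot(a):
    a=np.array(a,float)
    return a if a.shape==(3,3) else R.from_rotvec(a).as_matrix() if a.size==3 else R.from_quat(a).as_matrix()
def cam(n,save=None):
    c=vision.read_camera(n)
    if save: cv2.imwrite('pics/'+save,cv2.cvtColor(c['pixels'],cv2.COLOR_RGB2BGR))
    return c
def cloud(c):
    v,u=np.mgrid[:480,:640]; d=c['depth']
    p=np.stack([(u-c['cx'])/c['fx']*d,(v-c['cy'])/c['fy']*d,d],-1)
    return p@rot(c['attitude']).T+np.array(c['position'])
def ray(c,u,v,z):
    r=rot(c['attitude'])@np.array([(u-c['cx'])/c['fx'],(v-c['cy'])/c['fy'],1]); p=np.array(c['position'])
    return p+r*(z-p[2])/r[2]
E
python3 - <<'E'
from h import *
for n in("top","scene"):
    c=cam(n,n+'0.png'); print(n,c['position'],c['attitude'],c['fx'])
    np.savez('pics/'+n+'0.npz',**c)
print(arm.sense())
E
```

```text
top [0.43077244 0.01060244 1.14063297] [-2.22046708  2.17176104 -0.08577691] 478.69494514216257
scene [1.11942073 0.69940404 0.87700172] [-0.91689822 -2.43458334  1.14429912] 489.56638819305664
{'time_s': 0.1, 'joint_pos': array([-1.32508991e+00,  3.59461644e-01,  1.51135216e+00, -4.05738579e-06,
        1.27255239e+00, -1.15078655e-01]), 'dq': array([ 7.71674629e-04, -2.22179592e-03, -1.90366953e-03, -1.21560282e-03,
        1.57845542e-05,  1.21710302e-03]), 'tau': array([ 4.39129435e-04, -5.16358566e+01, -2.71405596e+01,  6.76406245e-02,
        2.75825715e-02, -3.11621636e-05]), 'eef_pos': array([ 0.21172543, -0.56103559,  0.4038657 ]), 'orientation': array([-3.08887397e+00, -5.63335581e-01,  1.87797834e-04]), 'contact_force': array([0.27454759, 0.16976503, 0.01955991]), 'wrist_torque': array([ 0.04227306,  0.017986  , -0.01433459]), 'grasp_force': 0.0, 'opening': 1.0035401800812578}
```

View pics/top0.png

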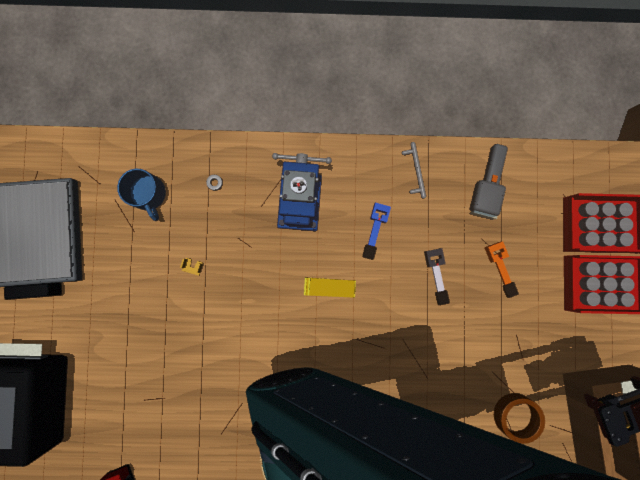

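View pics/scene0.png

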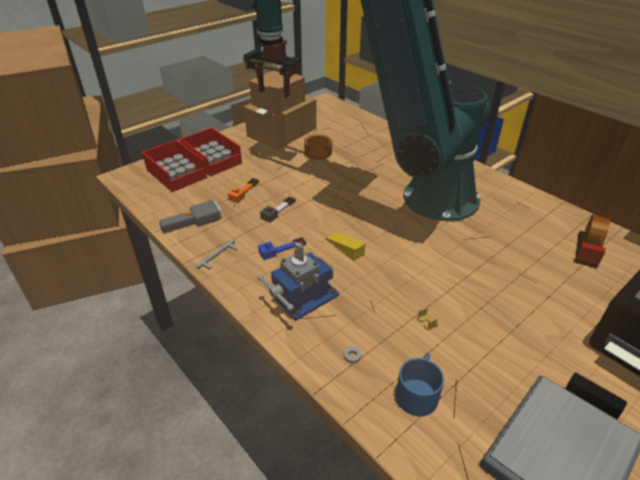

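The top view shows the real lever with its dark hub at (435,259) and its pad at (442,297). The clip is at (192,267) and the shaft at (298,185). Next I'll zoom in on these three.

```bash
python3 - <<'E'
from h import *
c=dict(np.load('pics/top0.npz')); im=c['pixels'][...,::-1]
def crop(u,v,s=30): return cv2.resize(im[v-s:v+s,u-s:u+s],(390,390),interpolation=cv2.INTER_CUBIC)
cv2.imwrite('pics/crops.png',cv2.resize(np.hstack([crop(298,185,20),crop(437,277),crop(192,267,20)]),(798,266)))
for n,u,v,z in[('shaft',298,185,.179),('hub',435,257,.026),('pad',442,297,.012),('clip',192,267,.02)]: print(n,ray(c,u,v,z).round(4))
P=cloud(c); hsv=cv2.cvtColor(c['pixels'],cv2.COLOR_RGB2HSV)
# lever : height mask
for n,(u,v,s),zr in[('lever',(437,277,32),(.005,.05)),('clip',(192,267,18),(.003,.05)),('shoulder/shaft',(298,185,16),(.13,.2)),('shaft top',(298,185,16),(.165,.2))]:
    q=P[v-s:v+s,u-s:u+s].reshape(-1,3); q=q[(q[:,2]>zr[0])&(q[:,2]<zr[1])]
    print(n,len(q),q.mean(0).round(4),q.min(0).round(4),q.max(0).round(4))
    print(cv2.minAreaRect(q[:,:2].astype(np.float32)*1000))
E
```

```text
shaft [0.5975 0.0428 0.179 ]
hub [ 0.4621 -0.276   0.026 ]
pad [ 0.3688 -0.2968  0.012 ]
clip [0.4265 0.2899 0.02  ]
lever 857 [ 0.4205 -0.2839  0.0144] [ 0.3417 -0.3602  0.005 ] [ 0.4918 -0.2095  0.0325]
((416.7938232421875, -285.8209228515625), (149.14999389648438, 149.49990844726562), 1.2957916259765625)
clip 492 [0.4263 0.2942 0.008 ] [0.3859 0.2527 0.003 ] [0.4697 0.3379 0.0345]
((427.74005126953125, 295.1598205566406), (83.15336608886719, 82.86184692382812), 1.9955374002456665)
shoulder/shaft 234 [0.6028 0.0423 0.1487] [0.5752 0.0131 0.1302] [0.6352 0.0736 0.1843]
((603.789794921875, 42.666324615478516), (59.57709503173828, 59.96857833862305), 86.98845672607422)
shaft top 58 [0.6038 0.0437 0.1792] [0.5942 0.0329 0.1705] [0.6106 0.0552 0.1843]
((601.8984375, 43.32197570800781), (15.3069486618042, 23.29737091064453), 10.014938354492188)
```

View pics/crops.png

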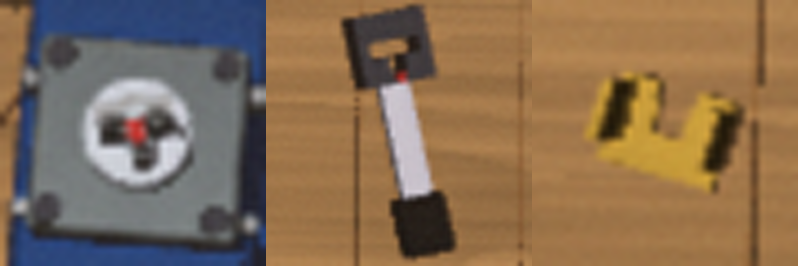

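```bash
cat >> h.py <<'E'
def go(x,y,z,yaw,roll_s=None):
    """yaw deg of tool x, tool down; prints shift/turn in tool axes from present pose"""
    s=arm.sense(); M=rot(s['orientation']); p=np.array(s['eef_pos'])
    t=np.radians(yaw); G=np.array([[np.cos(t),np.sin(t),0],[np.sin(t),-np.cos(t),0],[0,0,-1]]) 
    d=M.T@(np.array([x,y,z])-p); w=R.from_matrix(M.T@G).as_rotvec(degrees=True)
    print('shift',d.round(4),'turn',w.round(2),'dist',np.linalg.norm(d).round(3),'yaw now',np.degrees(np.arctan2(M[1,0],M[0,0])).round(2))
E
python3 - <<'E'
from h import *
s=arm.sense(); M=rot(s['orientation']); c=cam('wrist')
print((M.T@(c['position']-s['eef_pos'])).round(4)); print((M.T@rot(c['attitude'])).round(3),c['fx'])
go(.45,-.28,.36,13)
E
```

```text
[ 0.0778 -0.      0.0214]
[[ 0.001 -0.959 -0.282]
 [ 1.     0.001  0.001]
 [-0.001 -0.282  0.959]] 426.713809676752
shift [ 0.3221 -0.1788  0.0443] turn [-0.08 -0.    7.67] dist 0.371 yaw now 20.67
```

```bash
python3 -m jog '1 0.04 -0.022 0.005 0 0 1;1 0.08 -0.044 0.01 0 0 2;1 0.12 -0.066 0.016 0 0 3;1 0.16 -0.088 0.022 0 0 4;1 0.2 -0.11 0.028 0 0 5;1 0.24 -0.132 0.034 0 0 6;1 0.28 -0.154 0.04 0 0 7;1 0.322 -0.179 0.044 0 0 7.7;1 0.322 -0.179 0.044 0 0 7.7;1 0.322 -0.179 0.044 0 0 7.7'
python3 - <<'E'
from h import *
c=cam('wrist','w1.png'); np.savez('pics/w1.npz',**c,eef=arm.sense()['eef_pos'])
E
```

```text
time_s: 1.15
eef_pos: [0.4503, -0.2792, 0.3604]
orientation: [-3.121, -0.36, 0.001]
contact_force: [-0.6, -0.9, 0.1]
opening: 0.997
grasp_force: 0.0
```

View pics/w1.png

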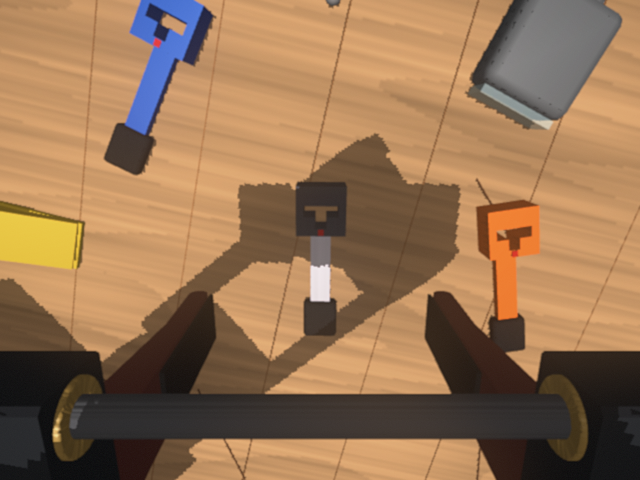

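The target lever is centred. Its hub top spans about (296,183)–(346,236), the red mark is at (321,232) and the pad centre is near (320,316). It lines up with the tool.

```bash
python3 - <<'E'
from h import *
c=dict(np.load('pics/w1.npz'))
def obj(u0,v0,u1,v1,f):
    m=np.zeros((480,640),np.uint8); m[v0:v1,u0:u1]=f(c['pixels'][v0:v1,u0:u1].astype(int)); 
    k=max(cv2.findContours(m,0,2)[0],key=cv2.contourArea); r=cv2.minAreaRect(k); return r
dark=lambda p:(p.max(-1)<75)&(p.max(-1)-p.min(-1)<22)
for b in[(280,170,365,245),(295,285,345,345)]:
    r=obj(*b,dark); print(r)
h=obj(280,170,365,245,dark)[0]; p=obj(295,285,345,345,dark)[0]
H=ray(c,*h,.026); Q=ray(c,*p,.012); d=Q-H
print(H,Q,'dist',np.hypot(*d[:2]),'lever yaw',np.degrees(np.arctan2(d[1],d[0])))
y=np.degrees(np.arctan2(-d[1],-d[0]))
go(H[0],H[1],.188,y)
E
```

```text
((320.4999694824219, 208.99998474121094), (48.99999237060547, 51.99999237060547), -0.0)
((320.0, 316.5), (35.0, 30.0), 90.0)
[ 0.46523826 -0.27617231  0.026     ] [ 0.37327399 -0.29737139  0.012     ] dist 0.09437598490710132 lever yaw -167.01925268663652
shift [ 0.0161 -0.0005  0.1725] turn [0.   0.04 0.07] dist 0.173 yaw now 13.05
```

```bash
python3 -m jog '1 0.016 0 0.045 0 0 0;1 0.016 0 0.09 0 0 0;1 0.016 0 0.135 0 0 0;1 0.016 0 0.165 0 0 0;1 0.016 0 0.172 0 0 0;0.4 0.016 0 0.172 0 0 0;0.3 0.016 0 0.172 0 0 0;0.3 0.016 0 0.172 0 0 0;0.3 0.016 0 0.172 0 0 0;0.3 0.016 0 0.172 0 0 0' 35
python3 -m jog '0.2 0 0 0 0 0 0;0.2 0 0 0 0 0 0;0.2 0 0 0 0 0 0;0.2 0 0 -0.04 0 0 0;0.2 0 0 -0.09 0 0 0;0.2 0 0 -0.14 0 0 0;0.2 0 0 -0.19 0 0 0;0.2 0 0 -0.24 0 0 0;0.2 0 0 -0.24 0 0 0' 35
python3 - <<'E'
from h import *
go(.61,.043,.43,13)
E
```

```text
time_s: 2.2
eef_pos: [0.4658, -0.2768, 0.1897]
orientation: [3.12, 0.355, 0.002]
contact_force: [-0.1, 0.4, -0.4]
opening: 0.586
grasp_force: 0.0
time_s: 3.1
eef_pos: [0.4671, -0.2778, 0.4355]
orientation: [3.113, 0.354, 0.014]
contact_force: [2.0, -0.9, -2.6]
opening: 0.43
grasp_force: 35.0
shift [ 0.2113 -0.2805  0.0044] turn [ 0.56 -0.46 -0.02] dist 0.351 yaw now 12.98
```

```bash
python3 -m jog '0.2 0.018 -0.035 0 0 0 0;0.2 0.036 -0.07 0 0 0 0;0.2 0.054 -0.105 0 0 0 0;0.2 0.072 -0.14 0 0 0 0;0.2 0.09 -0.175 0 0 0 0;0.2 0.105 -0.21 0 0 0 0;0.2 0.115 -0.245 0 0 0 0;0.2 0.12 -0.275 0 0 0 0;0.2 0.12 -0.28 0 0 0 0;0.2 0.12 -0.28 0 0 0 0' 35
python3 - <<'E'
from h import *
c=cam('wrist','w2.png'); s=arm.sense(); np.savez('pics/w2.npz',**c,eef=s['eef_pos'],ori=s['orientation'])
E
```

```text
time_s: 4.1
eef_pos: [0.5189, 0.024, 0.4273]
orientation: [-3.121, -0.358, 0.004]
contact_force: [0.3, -0.9, -3.0]
opening: 0.426
grasp_force: 35.0
```

View pics/w2.png

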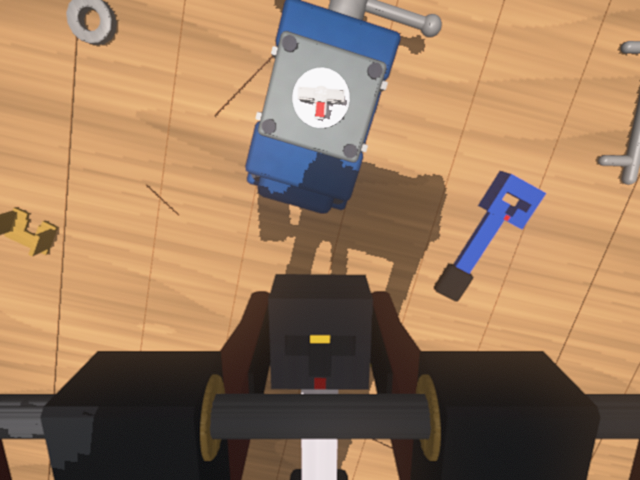

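The view shows the shaft's T at about (321,98), with its red spline pointing down the image like the lever. I'll zoom in to measure its angle.

```bash
python3 - <<'E'
from h import *
c=dict(np.load('pics/w2.npz')); im=c['pixels'][...,::-1]
cv2.imwrite('pics/sh.png',cv2.resize(im[60:135,275:375],(800,600),interpolation=cv2.INTER_CUBIC))
P=cloud(c)
q=P[60:135,275:375].reshape(-1,3); v=q[(q[:,2]>.172)&(q[:,2]<.187)]
print(len(v),v.mean(0),cv2.minAreaRect(v[:,:2].astype(np.float32)*1000))
for z0 in(.130,): 
    e=q[(q[:,2]>.130)&(q[:,2]<.140)]; print(len(e),e.mean(0),cv2.minEnclosingCircle(e[:,:2].astype(np.float32)*1000))
hsv=cv2.cvtColor(c['pixels'],cv2.COLOR_RGB2HSV).astype(int)
r=((hsv[...,0]<8)|(hsv[...,0]>172))&(hsv[...,1]>150)&(hsv[...,2]>60)
for a in((60,135),(360,395)):
    m=np.zeros_like(r); m[a[0]:a[1],290:350]=r[a[0]:a[1],290:350]; y,x=np.nonzero(m); print(len(x),x.mean(),y.mean(),x.min(),x.max(),y.min(),y.max())
E
```

```text
825 [0.60531015 0.04430715 0.17685077] ((603.392822265625, 43.53956985473633), (15.408538818359375, 24.030723571777344), 13.051627159118652)
1713 [0.60769546 0.04451832 0.13357769] ((607.2420654296875, 44.59195327758789), 16.963157653808594)
77 319.6623376623377 108.9090909090909 316 323 103 115
129 319.5426356589147 382.9612403100775 314 325 378 388
```

View pics/sh.png

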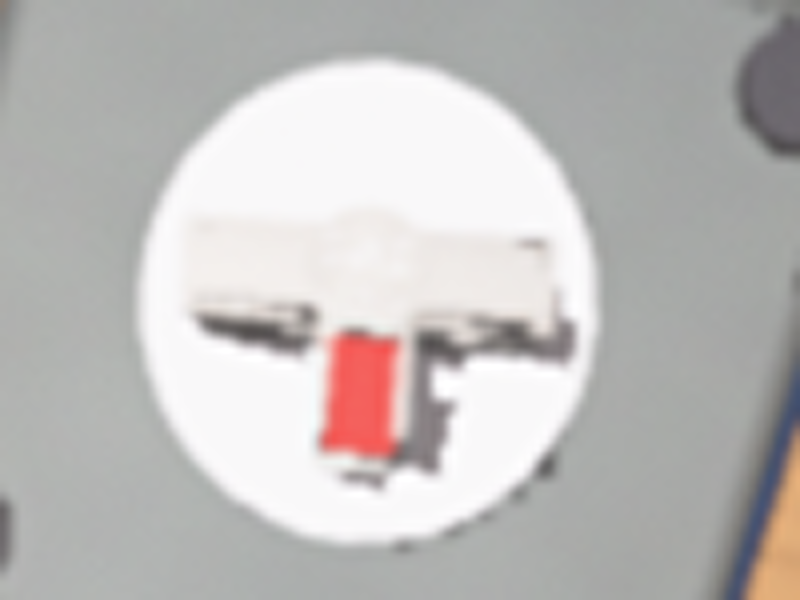

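```bash
python3 - <<'E'
from h import *
c=dict(np.load('pics/w2.npz')); im=c['pixels'][...,::-1]
g=np.clip((im[262:397,230:410].astype(float)/255)**.45*255,0,255).astype(np.uint8)
cv2.imwrite('pics/hub.png',cv2.resize(g,(800,600),interpolation=cv2.INTER_CUBIC))
A=lambda x,y:(275+(x-4)/8,60+(y-4)/8)
a=ray(c,*A(367,268),.179); l=ray(c,*A(188,262),.179); r=ray(c,*A(553,285),.179); b=ray(c,*A(358,455),.179); s=ray(c,*A(368,301),.135)
print(a,s,np.hypot(*(l-r)[:2]))
d=l-r; print('lateral-based yaw',np.degrees(np.arctan2(d[1],d[0]))%180-90-90, 'stem yaw',np.degrees(np.arctan2(*(b-a)[[1,0]])))
M=rot(c['ori']); print('tool yaw',np.degrees(np.arctan2(M[1,0],M[0,0])))
E
```

```text
[0.60752844 0.0445308  0.179     ] [0.60779354 0.04447073 0.135     ] 0.022881212276480233
lateral-based yaw -80.25685099211135 stem yaw -169.76595679039607
tool yaw 13.029776874540431
```

View pics/hub.png

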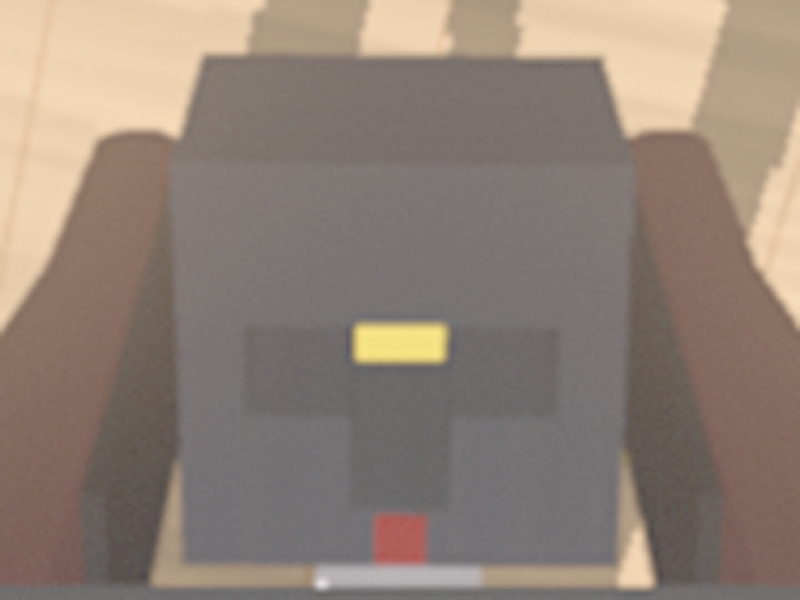

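The shaft is at (0.6077, 0.0445) with yaw about −170.1°. In the hub crop the bore bar spans rows 325–416 and columns 245–558, square in the grip. I'll work out the bore's position relative to the TCP.

```bash
python3 - <<'E'
from h import *
c=dict(np.load('pics/w2.npz')); M=rot(c['ori'])
B=lambda x,y:(230+(x-2.2)/4.444,262+(y-2.2)/4.444)
z=c['eef'][2]-.1637
f=lambda x,y:M.T@(ray(c,*B(x,y),z)-c['eef'])
t,b,e1,e2=f(401,325),f(401,416),f(401,160),f(401,565)
print('bore in tool',(t+b)/2,'bar',t[0]-b[0],'hub mid',(e1+e2)/2,'hub len',e1[0]-e2[0],'width',f(558,370)[1]-f(245,370)[1])
bo=((t+b)/2)[:2]
yaw=9.9; a=np.radians(yaw); Rz=np.array([[np.cos(a),np.sin(a)],[np.sin(a),-np.cos(a)]])
T=np.array([.6077,.0445])-Rz@bo; print(T)
go(T[0],T[1],.1897+.187,yaw); go(T[0],T[1],.1897+.135,yaw); print(arm.sense()['eef_pos'])
E
```

```text
bore in tool [-0.00197456 -0.00105145  0.16370413] bar 0.008518542434632272 hub mid [-0.0018366  -0.0010517   0.16370386] hub len 0.03785199050118815 width 0.026179051475187547
[0.60982594 0.04380369]
shift [0.0931 0.0003 0.0507] turn [0.   0.11 3.13] dist 0.106 yaw now 13.03
shift [0.0932 0.0003 0.1027] turn [0.   0.11 3.13] dist 0.139 yaw now 13.03
[0.5191698  0.0231146  0.42760938]
```

```bash
python3 -m jog '0.2 0.03 0 0 0 0 1;0.2 0.06 0 0.005 0 0 2;0.2 0.085 0 0.015 0 0 3.1;0.2 0.0931 0.0003 0.03 0 0 3.1;0.2 0.0931 0.0003 0.045 0 0 3.1;0.2 0.0931 0.0003 0.048 0 0 3.1;0.2 0.0931 0.0003 0.048 0 0 3.1;0.2 0.0931 0.0003 0.048 0 0 3.1' 35
python3 - <<'E'
from h import *
c=cam('wrist'); np.savez('pics/w3.npz',**c)
go(.6098,.0438,.3247,9.9); s=arm.sense(); print(s['eef_pos'],s['contact_force'])
M=rot(s['orientation']); im=c['pixels'][...,::-1]
g=np.clip((im[262:397,230:410].astype(float)/255)**.45*255,0,255).astype(np.uint8)
cv2.imwrite('pics/hub3.png',cv2.resize(g,(800,600),interpolation=cv2.INTER_CUBIC))
E
```

```text
time_s: 4.95
eef_pos: [0.6101, 0.0432, 0.381]
orientation: [3.13, 0.269, 0.0]
contact_force: [0.2, 0.6, -2.1]
opening: 0.431
grasp_force: 35.0
shift [-0.0005 -0.0005  0.0567] turn [ 0.01 -0.06 -0.05] dist 0.057 yaw now 9.85
[0.6102795  0.04334549 0.38143414] [ 1.17837437  0.76348323 -3.16668551]
```

View pics/hub3.png

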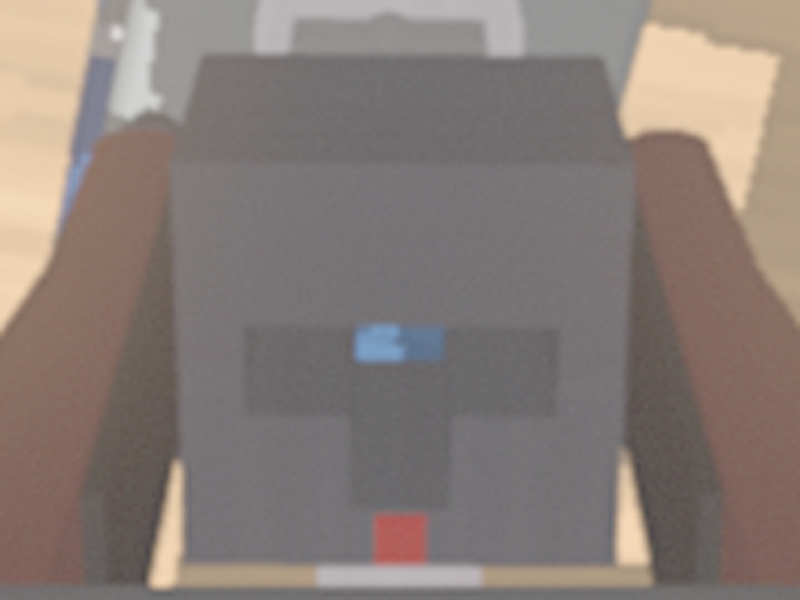

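```bash
python3 - <<'E'
from h import *
c=dict(np.load('pics/w3.npz')); s=arm.sense(); M=rot(s['orientation']); print(c['cx'],c['cy'])
im=c['pixels'].astype(int)
cv2.imwrite('pics/w3c.png',cv2.resize(im[190:290,250:390,::-1].astype(np.uint8),(800,571),interpolation=cv2.INTER_CUBIC))
f=lambda u,v,z:M.T@(ray(c,u,v,z)-s['eef_pos'])
B=lambda x,y:(230+(x-2.2)/4.444,262+(y-2.2)/4.444)
print('bore',(f(*B(401.5,325),s['eef_pos'][2]-.1637)+f(*B(401.5,416),s['eef_pos'][2]-.1637))/2)
# white shoulder circle
P=cloud(c); q=P[190:276,250:390].reshape(-1,3); w=im[190:276,250:390].reshape(-1,3)
k=(abs(q[:,2]-.135)<.006)&(w.min(1)>0); e=(q[k]-s['eef_pos'])@M; print(k.sum(),e.min(0),e.max(0))
E
```

```text
319.9324591725899 247.218237580092
bore [-2.09611770e-03  7.73744646e-05  1.63697975e-01]
1504 [-0.00513518 -0.01847592  0.2406346 ] [0.01434064 0.0148842  0.25244763]
```

View pics/w3c.png

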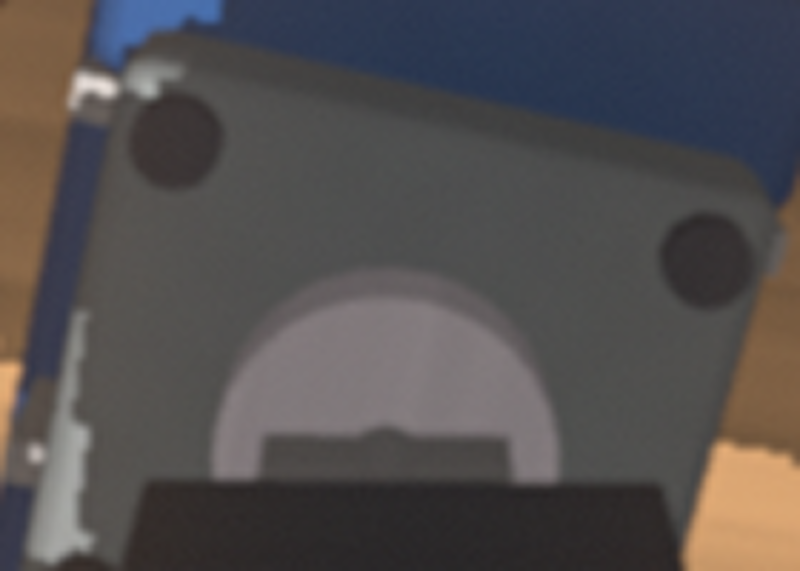

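```bash
python3 - <<'E'
from h import *
c=dict(np.load('pics/w3.npz')); s=arm.sense(); M=rot(s['orientation'])
f=lambda x,y,z:(M.T@(ray(c,250+(x-2.9)/5.714,190+(y-2.9)/5.71,z)-s['eef_pos']))*1000
print('bar back edge',f(386,435,.179),'neck back',f(386,427,.179),'ends',f(260,436,.179),f(512,436,.179))
print('shoulder back',f(386,297,.135), 'sides',f(213,460,.135),f(558,460,.135))
E
```

```text
bar back edge [ 15.73106158  -1.17709165 202.44997539] neck back [ 16.39120291  -1.17625687 202.45064657] ends [ 15.6443131  -11.02962277 202.44770682] [ 15.65259361   8.67592806 202.45207614]
shoulder back [ 14.60687285  -1.44522637 246.44879719] sides [ -1.91692409 -18.33887333 246.42826317] [ -1.90302451  15.31074822 246.43572407]
```

```bash
python3 - <<'E'
from h import *
c=dict(np.load('pics/w3.npz')); s=arm.sense(); M=rot(s['orientation'])
f=lambda x,y,z:(M.T@(ray(c,250+(x-2.9)/5.714,190+(y-2.9)/5.71,z)-s['eef_pos']))*1000
for p in((386,435),(386,427),(261,436),(511,436)): print(f(*p,.135))
E
```

```text
[  0.66599448  -1.4628553  246.43462327]
[  1.48697937  -1.46181712 246.43545798]
[  0.55815057 -13.61871521 246.43182352]
[  0.5683669   10.69359855 246.4372143 ]
```

```bash
python3 -m jog '0.2 -0.0003 -0.0012 0.004 0 0 0;0.2 -0.0003 -0.0012 0.008 0 0 0;0.2 -0.0003 -0.0012 0.011 0 0 0;0.2 -0.0003 -0.0012 0.013 0 0 0;0.2 -0.0003 -0.0012 0.015 0 0 0;0.2 -0.0003 -0.0012 0.017 0 0 0;0.2 -0.0003 -0.0012 0.019 0 0 0;0.2 -0.0003 -0.0012 0.021 0 0 0' 35
```

```text
time_s: 5.8
eef_pos: [0.6099, 0.0449, 0.3595]
orientation: [-3.13, -0.27, -0.0]
contact_force: [-0.2, 0.4, -1.9]
opening: 0.43
grasp_force: 35.0
```

```bash
python3 -m jog '0.2 0 0 0.006 0 0 0;0.2 0 0 0.012 0 0 0;0.2 0 0 0.018 0 0 0;0.2 0 0 0.024 0 0 0;0.2 0 0 0.029 0 0 0;0.2 0 0 0.032 0 0 0;0.2 0 0 0.033 0 0 0;0.2 0 0 0.033 0 0 0' 35; python3 -m jog '0.2 0 0 0.0015 0 0 0;0.2 0 0 0.002 0 0 0;0.2 0 0 0.002 0 0 0' 35
```

```text
time_s: 6.6
eef_pos: [0.6098, 0.0449, 0.3266]
orientation: [-3.13, -0.27, 0.0]
contact_force: [0.6, -0.0, -2.1]
opening: 0.427
grasp_force: 35.0
time_s: 6.9
eef_pos: [0.6098, 0.0449, 0.3247]
orientation: [-3.13, -0.27, -0.0]
contact_force: [-0.5, -0.2, -3.5]
opening: 0.426
grasp_force: 35.0
```

Another 1 mm should bring it to the shoulder. Then I'll open and rise.

```bash
python3 -m jog '0.2 0 0 0.0005 0 0 0;0.2 0 0 0.001 0 0 0;0.2 0 0 0.001 0 0 0' 35; python3 -m jog '0.6 0 0 0 0 0 0;0.8 0 0 0 0 0 0;0.8 0 0 0 0 0 0;0.8 0 0 -0.03 0 0 0;0.8 0 0 -0.07 0 0 0;0.8 -0.02 0 -0.11 0 0 0;0.8 -0.06 0 -0.13 0 0 0;0.8 -0.1 0 -0.13 0 0 0;0.8 -0.1 0 -0.13 0 0 0;0.8 -0.1 0 -0.13 0 0 0'
python3 - <<'E'
from h import *
c=cam('wrist','w4.png'); s=arm.sense(); M=rot(s['orientation'])
P=cloud(c); u,v=320,90
cv2.imwrite('pics/w4c.png',cv2.resize(c['pixels'][40:190,220:420,::-1],(800,600),interpolation=cv2.INTER_CUBIC))
np.savez('pics/w4.npz',**c)
q=P.reshape(-1,3); k=(np.hypot(q[:,0]-.607,q[:,1]-.0445)<.019)
hz=q[k][:,2]; print(np.histogram(hz,bins=np.arange(.12,.2,.005)))
k2=k&(abs(q[:,2]-.161)<.006); print('hubtop z',np.median(q[k2][:,2])); k3=k&(q[:,2]>.172);print('shaft top',np.median(q[k3][:,2]))
go(.4265,.292,.36,13)
E
```

```text
time_s: 7.2
eef_pos: [0.6099, 0.0449, 0.3241]
orientation: [-3.13, -0.27, -0.001]
contact_force: [0.1, 0.0, 1.3]
opening: 0.431
grasp_force: 35.0
time_s: 8.2
eef_pos: [0.5108, 0.0277, 0.4542]
orientation: [3.13, 0.27, 0.002]
contact_force: [0.6, 0.1, 0.6]
opening: 0.801
grasp_force: 0.0
(array([   0,    0,   57,   32,    7,   43,   46, 1686,  775,    0,  122,
        555,    0,    0,    0,    0]), array([0.12 , 0.125, 0.13 , 0.135, 0.14 , 0.145, 0.15 , 0.155, 0.16 ,
       0.165, 0.17 , 0.175, 0.18 , 0.185, 0.19 , 0.195, 0.2  ]))
hubtop z 0.15961669790155741
shaft top 0.17728319053560576
shift [-0.0388 -0.275   0.0939] turn [ 0.01 -0.08 -3.14] dist 0.293 yaw now 9.86
```

View pics/w4c.png

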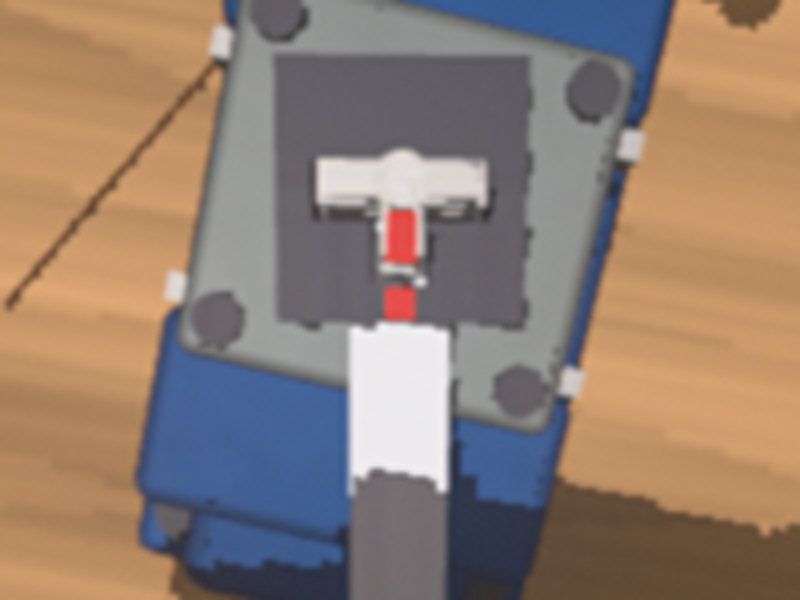

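The lever is home: the shaft end sits 17.7 mm above the hub top and the red marks are side by side (crop 401,235 and 401,303). Next is the clip.

```bash
python3 -m jog '1 -0.006 -0.035 0.005 0 0 4;1 -0.012 -0.07 0.015 0 0 8;1 -0.018 -0.105 0.03 0 0 12;1 -0.024 -0.14 0.045 0 0 16;1 -0.03 -0.175 0.06 0 0 20;1 -0.036 -0.21 0.075 0 0 24;1 -0.04 -0.245 0.09 0 0 28;1 -0.044 -0.275 0.094 0 0 30;1 -0.044 -0.275 0.094 0 0 30;1 -0.044 -0.275 0.094 0 0 30'
cat > clip.py <<'E'
from h import *
c=cam('wrist'); s=arm.sense(); M=rot(s['orientation'])
hsv=cv2.cvtColor(c['pixels'],cv2.COLOR_RGB2HSV).astype(int); im=c['pixels'].astype(int)
P=cloud(c); Z=P[...,2]
for n,lo,hi in(('ears',.022,.04),('plate',.002,.0085)):
    m=(Z>lo)&(Z<hi)&(hsv[...,1]>120)&(np.hypot(P[...,0]-.4265,P[...,1]-.292)<.05)
    m=cv2.morphologyEx(m.astype(np.uint8),cv2.MORPH_OPEN,np.ones((2,2)))
    for k in cv2.findContours(m,0,2)[0]:
        if cv2.contourArea(k)>25:
            kk=k[:,0]; pts=np.array([P[v,u,:2] for u,v in kk],np.float32)*1000
            mm=np.zeros_like(m); cv2.drawContours(mm,[k],-1,1,-1); q=P[(mm>0)&(m>0)]
            r=cv2.minAreaRect(kk); print(n,'px',np.round(r[0],1),np.round(r[1],1),round(r[2],1),'world',q.mean(0).round(4),cv2.minAreaRect(q[:,:2].astype(np.float32)*1000))
E
python3 clip.py
```

```text
time_s: 9.25
eef_pos: [0.4216, 0.2921, 0.3591]
orientation: [3.093, -0.545, -0.0]
contact_force: [-0.4, -0.1, -0.2]
opening: 1.003
grasp_force: 0.0
ears px [288.9 220.7] [29.3  5.7] 83.7 world [0.4354 0.3118 0.0242] ((432.3404541015625, 313.1052551269531), (4.941761016845703, 29.238855361938477), 69.65348815917969)
ears px [339.3 216.5] [29.5  5.4] 85.6 world [0.4257 0.275  0.025 ] ((450.9622497558594, 270.30853271484375), (6.0964813232421875, 87.66500091552734), 80.0271224975586)
plate px [314.5 215.2] [39.5 52.5] 85.1 world [0.4277 0.2945 0.0045] ((453.9725341796875, 287.973388671875), (41.52347946166992, 88.30972290039062), 79.12794494628906)
```

```bash
python3 - <<'E'
from h import *
c=cam('wrist'); s=arm.sense()
a=ray(c,288.9,220.7,.028); b=ray(c,339.3,216.5,.028); d=a-b; m=(a+b)/2
y=np.degrees(np.arctan2(d[1],d[0]))-90
print(m,'sep',np.hypot(*d[:2]),'clip yaw',y); go(m[0],m[1],.163+.0215,y)
E
```

```text
[0.43155253 0.29239176 0.028     ] sep 0.037568823240096506 clip yaw -15.145354013084372
shift [ 0.0086 -0.0048  0.1752] turn [ 0.   -0.02 -4.97] dist 0.175 yaw now -20.11
```

```bash
python3 -m jog '1 0.009 -0.0045 0.045 0 0 -5;1 0.009 -0.0045 0.09 0 0 -5;1 0.009 -0.0045 0.135 0 0 -5;1 0.009 -0.0045 0.168 0 0 -5;1 0.009 -0.0045 0.175 0 0 -5;1 0.009 -0.0045 0.175 0 0 -5;0.4 0.009 -0.0045 0.175 0 0 -5;0.3 0.009 -0.0045 0.175 0 0 -5;0.3 0.009 -0.0045 0.175 0 0 -5;0.3 0.009 -0.0045 0.175 0 0 -5' 25
python3 -m jog '0.3 0 0 0 0 0 0;0.3 0 0 0 0 0 0;0.3 0 0 0 0 0 0;0.3 0 0 0 0 0 0' 25
python3 -c "
from h import *
s=arm.sense();print(s['eef_pos'])"
```

```text
time_s: 10.35
eef_pos: [0.4312, 0.2924, 0.1854]
orientation: [-3.113, 0.413, -0.002]
contact_force: [-0.2, 0.4, -0.1]
opening: 0.676
grasp_force: 0.0
time_s: 10.75
eef_pos: [0.4309, 0.2924, 0.1848]
orientation: [-3.114, 0.413, -0.0]
contact_force: [-0.2, 0.5, 3.1]
opening: 0.478
grasp_force: 25.0
[0.43085365 0.29237375 0.18484084]
```

```bash
python3 -m jog '0.3 0 0 -0.03 0 0 0;0.3 0 0 -0.08 0 0 0;0.3 0 0 -0.13 0 0 0;0.3 0 0 -0.18 0 0 0;0.3 0 0 -0.2 0 0 0;0.3 0 0 -0.2 0 0 0' 25
python3 - <<'E'
from h import *
go(.5388,.0327,.40,9.9)
E
```

```text
time_s: 11.35
eef_pos: [0.4318, 0.2928, 0.3881]
orientation: [-3.11, 0.413, -0.009]
contact_force: [0.4, -0.6, -1.0]
opening: 0.478
grasp_force: 25.0
shift [ 0.1712  0.2231 -0.012 ] turn [ -0.21  -0.36 -25.02] dist 0.282 yaw now -15.12
```

```bash
python3 -m jog '0.3 0.024 0.032 -0.004 0 0 -3.6;0.3 0.049 0.064 -0.008 0 0 -7.2;0.3 0.073 0.096 -0.012 0 0 -10.8;0.3 0.098 0.128 -0.012 0 0 -14.4;0.3 0.122 0.16 -0.012 0 0 -18;0.3 0.147 0.192 -0.012 0 0 -21.6;0.3 0.171 0.223 -0.012 0 0 -25;0.3 0.171 0.223 -0.012 0 0 -25;0.3 0.171 0.223 -0.012 0 0 -25;0.3 0.171 0.223 -0.012 0 0 -25' 25
cat > meas.py <<'E'
from h import *
c=cam('wrist','w5.png'); s=arm.sense(); M=rot(s['orientation']); E=np.array(s['eef_pos'])
np.savez('pics/w5.npz',**c,eef=E,ori=s['orientation'])
P=(cloud(c)-E)@M*1000 # tool frame mm
hsv=cv2.cvtColor(c['pixels'],cv2.COLOR_RGB2HSV).astype(int)
f=lambda u,v,z:(M.T@(ray(c,u,v,z)-E))*1000
print('eef',E.round(4))
zt=P[...,2]; br=(hsv[...,0]>12)&(hsv[...,0]<40)&(hsv[...,1]>110)
r=((hsv[...,0]<8)|(hsv[...,0]>172))&(hsv[...,1]>150)&(hsv[...,2]>60)
ze=184.8-28
for n,m,zw in(('ear tops',br&(abs(zt-ze)<4),E[2]-ze/1e3),('plate',br&(abs(zt-180.3)<4),E[2]-.1803),('red shaft',r&(abs(P[...,2]-(E[2]-.179)*1e3)<6),.179),('red hub',r&(abs(P[...,2]-(E[2]-.161)*1e3)<6),.161)):
    m=m.astype(np.uint8)
    for k in cv2.findContours(m,0,2)[0]:
        if cv2.contourArea(k)>15:
            q=cv2.minAreaRect(k); x,y,w,h=cv2.boundingRect(k); print(n,'px',np.round(q[0],1),np.round(q[1],1),round(q[2],1),'box',x,y,x+w-1,y+h-1,'tool',f(*q[0],zw).round(1))
E
python3 meas.py
```

```text
time_s: 12.35
eef_pos: [0.5368, 0.0332, 0.3953]
orientation: [-3.129, -0.27, 0.005]
contact_force: [-0.8, -0.5, -0.3]
opening: 0.479
grasp_force: 25.0
eef [0.5369 0.0334 0.3956]
ear tops px [375.  346.3] [18.5 60.9] 2.6 box 366 316 385 377 tool [  1.4  19.7 156.8]
ear tops px [265.4 345.6] [59.5 17.2] 83.9 box 255 316 273 376 tool [  1.6 -19.  156.8]
plate px [320.  320.5] [ 73. 112.] 90.0 box 264 284 376 357 tool [-1.000e-01  3.000e-01  1.803e+02]
red shaft px [323. 152.] [14.  8.] 90.0 box 319 145 327 159 tool [ 64.6   1.6 216.5]
red hub px [322. 168.] [8. 8.] 90.0 box 318 164 326 172 tool [ 55.7   1.3 234.5]
```

```bash
python3 -m jog '0.3 0.005 0.001 0.015 0 0 0;0.3 0.01 0.001 0.03 0 0 0;0.3 0.015 0.001 0.04 0 0 0;0.3 0.025 0.001 0.046 0 0 0;0.3 0.03 0.001 0.0475 0 0 0;0.3 0.03 0.001 0.0475 0 0 0;0.3 0.03 0.001 0.0475 0 0 0' 25
sed -i 's/w5/w6/' meas.py; python3 meas.py
```

```text
time_s: 13.1
eef_pos: [0.5677, 0.0367, 0.3496]
orientation: [-3.13, -0.271, -0.001]
contact_force: [0.2, -0.7, -1.1]
opening: 0.481
grasp_force: 25.0
eef [0.5675 0.0366 0.3496]
ear tops px [372.7 346. ] [14.3 59.7] 1.6 box 365 316 380 376 tool [  1.7  18.6 156.8]
ear tops px [266.6 345.8] [59.9 12.9] 88.3 box 260 316 273 376 tool [  1.8 -19.  156.8]
plate px [320.  320.5] [ 73. 108.] 90.0 box 266 284 374 357 tool [ 1.000e-01 -0.000e+00  1.803e+02]
red shaft px [318.  249.5] [17. 10.] 90.0 box 313 241 323 258 tool [ 33.3  -0.8 170.7]
red hub px [317.  260.5] [ 3. 10.] 90.0 box 312 259 322 262 tool [ 23.2  -1.3 188.6]
```

```bash
python3 -m jog '0.3 0.003 -0.001 0.0015 0 0 0;0.3 0.007 -0.001 0.0015 0 0 0;0.3 0.011 -0.001 0.0015 0 0 0;0.3 0.015 -0.001 0.0015 0 0 0;0.3 0.018 -0.001 0.0015 0 0 0;0.3 0.021 -0.001 0.0015 0 0 0;0.3 0.024 -0.001 0.0015 0 0 0;0.3 0.024 -0.001 0.0015 0 0 0' 25; sed -i 's/w6/w7/' meas.py; python3 meas.py
```

```text
time_s: 13.95
eef_pos: [0.5913, 0.0417, 0.3477]
orientation: [-3.13, -0.27, -0.0]
contact_force: [-0.1, 0.1, 0.1]
opening: 0.475
grasp_force: 25.0
eef [0.5911 0.0417 0.3476]
ear tops px [372.9 346.4] [13.9 60.9] 1.5 box 366 316 380 377 tool [  1.6  18.9 156.8]
ear tops px [266.7 345.9] [60.  12.9] 88.5 box 260 316 273 376 tool [  1.8 -18.8 156.8]
plate px [320.  320.5] [ 73. 108.] 90.0 box 266 284 374 357 tool [2.000e-01 1.000e-01 1.803e+02]
red shaft px [320.  311.5] [15. 10.] 90.0 box 315 304 325 319 tool [9.600e+00 1.000e-01 1.686e+02]
```

```bash
python3 -m jog '0.3 0.003 0 0 0 0 0;0.3 0.006 0 0 0 0 0;0.3 0.009 0 0 0 0 0;0.3 0.011 0 0 0 0 0;0.3 0.013 0 0 0 0 0;0.3 0.0145 0 0 0 0 0;0.3 0.0145 0 0 0 0 0' 25; python3 -m jog '0.3 0.0005 0 0 0 0 0;0.3 0.001 0 0 0 0 0;0.3 0.001 0 0 0 0 0' 25;python3 -m jog '0.3 0.0005 0 0 0 0 0;0.3 0.001 0 0 0 0 0;0.3 0.001 0 0 0 0 0' 25
```

```text
time_s: 14.7
eef_pos: [0.6054, 0.0442, 0.3477]
orientation: [-3.13, -0.27, -0.0]
contact_force: [-0.2, 0.3, -0.8]
opening: 0.476
grasp_force: 25.0
time_s: 15.0
eef_pos: [0.6062, 0.0443, 0.3477]
orientation: [-3.13, -0.27, -0.0]
contact_force: [0.6, -0.1, -1.1]
opening: 0.475
grasp_force: 25.0
time_s: 15.3
eef_pos: [0.6072, 0.0445, 0.3477]
orientation: [-3.13, -0.27, -0.0]
contact_force: [0.6, 0.6, -0.3]
opening: 0.474
grasp_force: 25.0
```

```bash
for i in 1 2; do python3 -m jog '0.3 0.0005 0 0 0 0 0;0.3 0.001 0 0 0 0 0;0.3 0.001 0 0 0 0 0' 25 | grep -E 'eef|contact'; done; sed -i 's/w7/w8/' meas.py; python3 meas.py
```

```text
eef_pos: [0.6077, 0.0446, 0.3475]
contact_force: [-3.4, -1.4, 1.0]
eef_pos: [0.6082, 0.0447, 0.3474]
contact_force: [-5.9, -1.9, 3.1]
eef [0.6082 0.0447 0.3474]
ear tops px [372.8 345.5] [13.8 60.8] 1.4 box 366 315 380 376 tool [  1.7  18.8 156.8]
ear tops px [266.7 345.5] [60.7 12.9] 88.6 box 260 315 273 376 tool [  1.7 -18.8 156.8]
plate px [351.5 320.2] [40.5 76.1] 6.3 box 329 284 374 356 tool [  0.   12.9 180.3]
plate px [289.2 320.7] [76.1 39.6] 81.9 box 266 284 312 356 tool [ -0.2 -12.5 180.3]
red shaft px [320.5 350. ] [14.  9.] 90.0 box 316 343 325 357 tool [ -6.8   0.3 168.4]
```

Force builds at the neck, so the slot's end is seated. I'll lower the clip onto the hub and release.

```bash
python3 -m jog '0.3 -0.0003 0 0.0007 0 0 0;0.3 -0.0003 0 0.0014 0 0 0;0.3 -0.0003 0 0.0018 0 0 0;0.3 -0.0003 0 0.0018 0 0 0' 25
```

```text
time_s: 16.35
eef_pos: [0.608, 0.0447, 0.3459]
orientation: [-3.13, -0.27, 0.004]
contact_force: [-5.8, -0.5, 4.0]
opening: 0.479
grasp_force: 25.0
```

```bash
python3 -m jog '0.5 0 0 0 0 0 0;0.56 0 0 0 0 0 0;0.65 0 0 0 0 0 0;0.7 0 0 0 0 0 0;0.7 0 0 0 0 0 0;0.7 0 0 -0.02 0 0 0;0.7 0 0 -0.06 0 0 0;0.7 -0.03 0 -0.1 0 0 0;0.7 -0.07 0 -0.1 0 0 0;0.7 -0.07 0 -0.1 0 0 0'
python3 - <<'E'
from h import *
c=cam('wrist','w9.png'); s=arm.sense(); M=rot(s['orientation']); E=s['eef_pos']
P=cloud(c); hsv=cv2.cvtColor(c['pixels'],cv2.COLOR_RGB2HSV).astype(int)
near=np.hypot(P[...,0]-.607,P[...,1]-.045)<.035
br=near&(hsv[...,0]>12)&(hsv[...,0]<40)&(hsv[...,1]>110)
f=lambda u,v,z:(M.T@(ray(c,u,v,z)-E))*1000
for n,m,z in(('ears',br&(P[...,2]>.180),.189),('plate',br&(abs(P[...,2]-.1655)<.005),.1655),('red',near&((hsv[...,0]<8)|(hsv[...,0]>172))&(hsv[...,1]>150),.179)):
    for k in cv2.findContours(m.astype(np.uint8),0,2)[0]:
        if cv2.contourArea(k)>15:
            x,y,w,h=cv2.boundingRect(k); mm=np.zeros((480,640),np.uint8);cv2.drawContours(mm,[k],-1,1,-1)
            print(n,'z',np.median(P[...,2][(mm>0)&m]).round(4),'tool x',f(x,y,z)[0].round(1),f(x,y+h,z)[0].round(1),'y',f(x,y,z)[1].round(1),f(x+w,y,z)[1].round(1))
print(((np.array([.6077,.0448,.179])-E)@M*1000).round(1))
E
```

```text
time_s: 17.35
eef_pos: [0.5359, 0.0326, 0.4468]
orientation: [-3.13, -0.27, 0.003]
contact_force: [-0.3, 0.5, -0.4]
opening: 0.7
grasp_force: 0.0
ears z 0.1876 tool x 80.8 58.6 y 15.6 20.8
ears z 0.1875 tool x 80.8 59.1 y -20.3 -15.5
plate z 0.1641 tool x 84.6 52.2 y -20.5 21.1
red z 0.178 tool x 66.6 59.5 y -1.4 2.6
[ 70.9   0.  267.5]
```

```bash
python3 - <<'E'
from h import *
c=cam('wrist','w10.png'); s=arm.sense(); M=rot(s['orientation']); E=s['eef_pos']
im=c['pixels'].astype(int)
f=lambda v,z:(M.T@(ray(c,320,v,z)-E))[0]*1000
u=int(c['cx']+(17.5e-3)*c['fx']/.265)
for u in(c['cx']+.0095*c['fx']/.262,c['cx']-.0095*c['fx']/.262):
    u=int(u); print(u)
    for v in range(75,165): 
        p=im[v,u]; q=im[v-1,u]
        if abs(p-q).sum()>60: print(v,q,p,'x@.161 %.1f @.1655 %.1f @.179 %.1f'%(f(v-.5,.161),f(v-.5,.1655),f(v-.5,.179)))
E
```

```text
335
102 [140 141 140] [116 114 116] x@.161 87.5 @.1655 87.3 @.179 86.8
109 [105  99 103] [142 122 102] x@.161 83.6 @.1655 83.5 @.179 83.1
110 [142 122 102] [208 168 102] x@.161 83.1 @.1655 83.0 @.179 82.6
111 [208 168 102] [240 200 103] x@.161 82.5 @.1655 82.4 @.179 82.1
130 [226 185 117] [196 179 163] x@.161 71.7 @.1655 71.8 @.179 72.0
131 [196 179 163] [214 207 203] x@.161 71.1 @.1655 71.2 @.179 71.5
139 [220 211 206] [195 187 182] x@.161 66.5 @.1655 66.7 @.179 67.2
140 [195 187 182] [181 161 139] x@.161 65.9 @.1655 66.1 @.179 66.6
141 [181 161 139] [226 188 128] x@.161 65.3 @.1655 65.5 @.179 66.1
304
102 [134 131 133] [109 104 109] x@.161 87.5 @.1655 87.3 @.179 86.8
110 [131 114  97] [195 158  90] x@.161 83.1 @.1655 83.0 @.179 82.6
111 [195 158  90] [238 200 103] x@.161 82.5 @.1655 82.4 @.179 82.1
130 [228 196 138] [215 200 189] x@.161 71.7 @.1655 71.8 @.179 72.0
141 [218 202 188] [219 181 125] x@.161 65.3 @.1655 65.5 @.179 66.1
162 [217 168  87] [146 114  62] x@.161 52.9 @.1655 53.3 @.179 54.5
163 [146 114  62] [112  88  51] x@.161 52.3 @.1655 52.7 @.179 54.0
```

```bash
python3 -c "
from station import job; print(job.finish_job())"
```

```text
the job is handed in; nothing more can be done
None
```

The lever is home on the shaft with the red marks side by side, the clip is seated in the groove ears up and released, and the job was handed in at about 17 s of the 69 s allowed. The final clip check was by camera measurement, which put it within about 0.5 mm of fully seated.

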